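Lift the boiled eye cup with the tongs

TASK

The clear plastic eye cup in the enamel dish has just been boiled, so only the tongs may touch it. Take the steel tongs that lie across the instrument tray, close their tips around the eye cup and lift it out, leaving the measuring cup and everything else where it is. Finish while still holding: keep the eye cup steady in the closed tongs, at least 15 cm above the bench, and do not put it down or let go.

Things in the scene. Friction and masses are not known exactly. Their poses are not given: they have to be found in the camera images.
- tongs_grip (a point): Where to grip the steel tongs: midway between the two ribbed black grip plates (one outside each arm, 46 mm long, 18 mm high), near the centre of mass; at the start 33 mm above the bench, over the open inside of the tray. x points along the tongs to the tips, y across the arms (to the left one), z up. Hollows of the tips 105 mm ahead, tip ends 119 mm, bow end 108 mm behind.
- tip_left (a point): Middle of the hollow in the tip of the tongs' left (+y) arm, on its inner face, at mid-height. Each tip is a concave plate, 30 mm long and 20 mm high, that fits around the eye cup's bowl. Sprung open, the two hollows are 84 mm apart and the nearest edges of the tips about 70 mm; closed on the eye cup, the hollows are about 38 mm apart.
- tip_right (a point): The same point in the tip of the right arm.
- eyecup_centre (a point): Clear plastic eye cup, standing upright in the dish, 30 g: a thin round foot 34 mm across, a short thin stem (16 mm across) up to 16 mm, then a round bowl 36 mm across (37 mm at the contoured rim), 46 mm high in all. This point is on its axis, 23 mm above its underside; the bowl is best held 10 mm above this point. z is up.
- eyecup: The eye cup as a body; the origin is the centre of its underside.
- tongs: Steel spring tongs, 227 mm, 100 g, level on edge across the tray's rims, opening in the horizontal plane. Sprung open they are 58 mm over the grip plates. Squeezed there to 50 mm (some 6 N) they can be carried, hollows of the tips then about 66 mm and their nearest edges 54 mm apart; on the eye cup they are at about 38 mm, the spring then taking some 12 N. Origin 8 mm below the grip point.
- tongs_left: The left arm of the tongs, a strip 16 mm high, sprung at the bow end; the origin is at its hinge there.
- tongs_right: The right arm of the tongs, likewise.
- tray: Rectangular steel instrument tray, fixed, 115 mm (its x) by 180 mm (its y), 25 mm high, walls and floor 3 mm, otherwise empty. The tongs lie across it, along its x. The origin is the centre of its underside on the bench.
- dish: Shallow white enamel dish, fixed, 110 mm (its x) by 190 mm (its y), 18 mm high, walls and floor 3 mm. The eye cup and the measuring cup stand in it side by side along its y. The origin is the centre of its underside on the bench.
- measure: Small clear measuring cup, 32 mm across and 30 mm high, straight-sided with no foot, standing in the same dish some 84 mm from the eye cup (either may be at either end). Leave it there. The origin is the centre of its underside.
- ointment: Flat round aluminium ointment tin, 55 mm across, 21 mm high, near the middle between tray and dish and somewhat farther off; leave it alone. Origin at the centre of its underside.
- saline: Clear bottle, 60 mm across, 150 mm high; leave it alone. Origin at the centre of its underside.
- plaster: Roll of plaster on a spool, 46 mm across, 25 mm high; leave it alone. Origin at the centre of its underside.
- dressings: Cardboard box, 60 by 90 by 45 mm high; leave it alone. Origin at the centre of its underside.
- mug: White enamel mug, 80 mm across, 80 mm high; leave it alone. Origin at the centre of its underside.
- thermo_case: Grey thermometer case lying down, 135 by 18 by 16 mm high; leave it alone. Origin at the centre of its underside.
Things that resemble listed ones, but are neither listed nor needed, are in the scene too. Leave any pink look-alike of the tongs alone.

How it is judged:
On the way, in this order (a step that is already met when the one before it is completed fails the run):
1. the tongs are in the gripper and off the tray (contact force between the fingers and tongs above 0.5 N and contact force between tongs and tray below 0.05 N and distance of tongs_grip from where it was at the start of the episode above 0.03 m), for 0.2 s.
2. both tips of the tongs grip the eye cup and it is off the dish (contact force between each of tongs_left, tongs_right and eyecup above 0.3 N and contact force between eyecup and dish below 0.03 N and height (world z) of eyecup_centre above 0.04 m), for 0.2 s.
At the end, for the whole second after the job is handed in: The eye cup's centre is over 145 mm above the bench, gripped by both tips of the tongs (over 0.3 N each), the gripper holds the tongs (over 100 mm up) and does not touch the cup; all steady (under 30 mm/s) and resting on nothing else; measuring cup within 25 mm of its start (height (world z) of eyecup_centre above 0.145 m and contact force between each of tongs_left, tongs_right and eyecup above 0.3 N and contact force between the fingers and tongs above 0.5 N and contact force between each of the arm, the fingers and eyecup below 0.05 N and height (world z) of tongs_grip above 0.1 m and contact force between each of tongs, eyecup and saline below 0.05 N and linear speed of eyecup below 0.03 m/s and distance of measure from where it was at the start of the episode below 0.025 m); the arm keeps its last pose, push and grip.
It fails at once if the gripper or arm touches the eye cup (contact force between any of the fingers, the arm and eyecup above 0.3 N).
It fails at once if the measuring cup is knocked away (distance of measure from where it was at the start of the episode above 0.025 m).
It fails at once if a bystander is moved (distance of any of ointment, saline, plaster, dressings, mug, thermo_case from where it was at the start of the episode above 0.025 m).
It also fails if it takes over 51 s, if anything falls off the work surface, if the arm or the gripper's body presses on something with over 40 N, if the wrist force passes 120 N, or if a joint passes its speed limit or range.

ROBOT

A 7-joint arm with a two-finger parallel gripper is mounted at the origin on the work surface. World frame = base frame: x ahead of the robot, y to its left, z up, the work surface at z = 0. Lengths are in m, angles in rad, forces in N, time in s.
With the tool pointing down it reaches from about 0.35 to 0.9 m from the base axis. Payload 19.9 kg.
Tool frame: the origin (TCP) lies between the finger pads; the fingertips stand 22 mm ahead of it and the grasp point (between the pads) lies 3 mm ahead of it; z points along the fingers, y is the line along which they close (so a half turn about z gives the same grasp; the last joint's range is limited). The gripper opens to 85 mm and grips with 20 to 120 N. Pads are 22 mm wide; open, the fingers measure 114 mm over their backs; the gripper's body (76 mm by 85 mm) begins 54 mm behind the grasp point. The pads swing forward as they close: fully open they stand 13 mm farther back than shut.
Start: joints at [-1.349, 0.417, -0.01, 1.614, 0.005, 1.111, -0.053], TCP at [0.162, 0.604, 0.253] pointing down, gripper open.
Joint ranges: [-2.81, 2.81], [-0.39, 2.02], [-1.27, 1.25], [0.06, 2.57], [-1.19, 4.33], [0.19, 2], [-2.82, 2.82]. Speed limits (rad/s): [1.89, 1.89, 2.39, 2.39, 3.01, 3.01, 3.01].

INTERFACE

Orientations are given as a rotation vector (axis times angle).
In Python, from station import observe, capture, finish_job gives the robot as it stands. The module is installed in compiled form; this text tells all that it offers.
- The arm moves only by the tool servo_tool, never from a script. Its argument "series" is a list of rows, each an object with "hand": the finger opening in mm, from 0 to 85.4; "translation": the shift along the tool's x, y, z as a fraction of full scale, a list of three; "angular": the turn, a rotation vector about the tool's x, y, z as a fraction of full scale, a list of three. In form: [{"hand": hand, "translation": [dx, dy, dz], "angular": [rx, ry, rz]}, ...]. A call has exactly 10 rows; each row is the pose to reach, as a shift and turn from the pose commanded when the call began, along the tool's axes at that moment; what a row does not reach only later rows make up. Full scale, the value 1, is 0.25 m for a shift and 90 degrees for a turn. A row lasts 1/10 s, in which the tool goes at most 50 mm and 8.59 degrees, less where a joint would pass 70% of its speed; a pose out of reach is approached as far as the arm can. A call with a number of a shift or a turn outside -1 to 1 is refused whole. A call with a gripper value outside its range is refused whole. The fingers move at their own pace and stop on an object; "newtons" is the grip in N (left out, the last holds). Time passes only in rows, so rows that repeat a pose let the fingers close, or fill a call up. It gives the time, the measured TCP pose, the force, the opening and the grip force at its end, in the units of the state.
- observe(): the state, without advancing time (a new reading comes with each control period).
- capture(name): name is "side" or "top"; returns a dict with "color" (480x640x3 uint8, red, green, blue), "intrinsics" (3x3 intrinsics, pixels), "rvec" (rotation vector, rad) and "tvec" (3), from world to camera coordinates, as OpenCV has them. Camera axes: x right, y down, z forward; pixel columns grow to the right and rows downward; lengths in m; the calibration is good to about 2 mm. A picture is of the moment at which its call begins. There is no depth.
- finish_job(): hands the job in; it is judged then, once.
The state is a dict: "time": time; "joints": joint angles; "qvel": joint speeds; "effort": joint torques, N m; "eef_pos": TCP position; "ee_rot": TCP orientation; "ft_force": force on the tool from outside, world axes, zero at the start; "wrist_torque": the same for the moment, N m; "width": opening from 0.0 (shut) to 1.0 (fully open); "gripper_force": force on a finger pad.
Only numpy, scipy, OpenCV 4.12 (cv2) and the standard library are available. Lean on these libraries where they do the work, as an engineer would, in place of code of your own. Each camera call takes 0.05 s, during which the arm holds its last target. There are 200 camera calls.

## Working session

There is one attempt and no reset: what is moved stays moved. The work goes in short steps, Python scripts to look and compute and a tool call to move; the robot and the scene stay as the last step left them, time stands still between calls to the robot, and variables do not carry over. Pictures are saved under pics/ and viewed, at most 10 in all, crops included, and the job is handed in when it is done.

Besides the shell and the picture viewer there is one more tool, called after "Emit:" as name(argument=value, ...) on one line, values as JSON. servo_tool: Moves the arm, as the interface text tells. Shift numbers are shares of 0.25 m and turn numbers shares of 90 degrees, none past 1 either way. Its arguments: {"type":"object","properties":{"series":{"type":"array","items":{"type":"object","properties":{"hand":{"type":"number"},"translation":{"type":"array","items":{"type":"number","minimum":-1,"maximum":1}},"angular":{"type":"array","items":{"type":"number","minimum":-1,"maximum":1}}}}},"newtons":{"type":"number"}},"required":["series"]}

```bash
mkdir -p pics; python3 - <<'E'
from station import *
import cv2,numpy as np
s=observe();print({k:np.round(v,3) for k,v in s.items()})
for n in("top","side"):
    c=capture(n);cv2.imwrite(f"pics/{n}0.png",c["color"][:,:,::-1]);print(n,c["intrinsics"],c["rvec"],c["tvec"])
E
```

```text
{'time': np.float64(0.0), 'joints': array([-1.349,  0.418, -0.01 ,  1.614,  0.005,  1.111, -0.053]), 'qvel': array([-0.   ,  0.001, -0.001,  0.   ,  0.001,  0.001, -0.001]), 'effort': array([-1.0000e-03, -8.6447e+01,  6.7800e-01, -4.3493e+01,  1.9000e-02,
        7.0000e-03, -0.0000e+00]), 'eef_pos': array([0.162, 0.603, 0.253]), 'ee_rot': array([-4.120e-01, -3.114e+00,  2.000e-03]), 'ft_force': array([-0.228,  0.269,  0.159]), 'wrist_torque': array([ 0.039, -0.008, -0.005]), 'gripper_force': np.float64(0.0), 'width': np.float64(0.996)}
top [[499.74785267   0.         315.51385905]
 [  0.         499.74785267 238.86770094]
 [  0.           0.           1.        ]] [ 2.16441547 -2.17086259  0.15325322] [-0.07730172  0.58392718  1.25848424]
side [[525.30160061   0.         317.39680355]
 [  0.         525.30160061 245.7079214 ]
 [  0.           0.           1.        ]] [ 0.27002633 -2.65972736  1.48051318] [0.5765821  0.15847588 1.14913659]
```

View pics/top0.png

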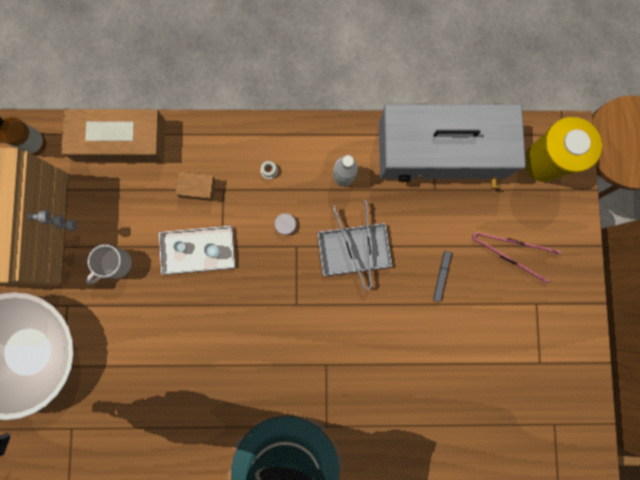

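View pics/side0.png

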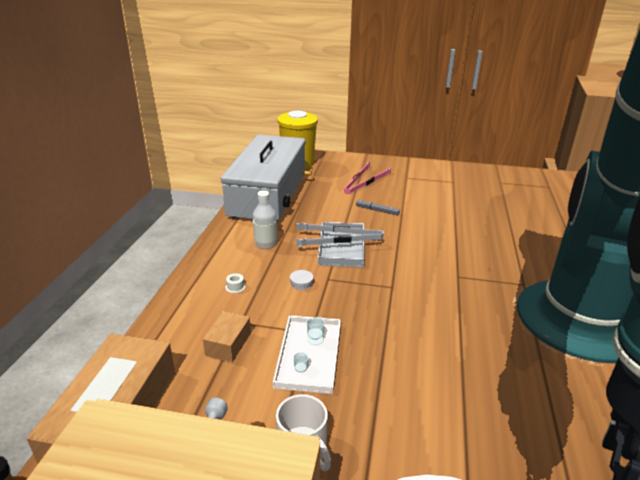

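The top view shows the steel tongs on the tray, with the bow at about (370,288) and the tips at (336,208) and (367,202). The pink look-alike is at (515,255). The dish holds two clear cups, at (180,246) and (213,251). The larger one, at (213,251) in the top view and (315,328) in the side view, seems to be the eye cup. I'll confirm with an enlarged crop.

```bash
cat > h.py <<'E'
from station import *
import cv2,numpy as np
from scipy.spatial.transform import Rotation as R
def cam(c):
    M=cv2.Rodrigues(np.array(c["rvec"],float))[0];return np.array(c["intrinsics"]),M,np.array(c["tvec"],float)
def ray(c,uv,z):
    K,M,t=cam(c);o=-M.T@t;d=M.T@np.linalg.inv(K)@np.array([uv[0],uv[1],1.])
    return o+d*(z-o[2])/d[2]
def proj(c,p): return cv2.projectPoints(np.array(p,float).reshape(-1,3),np.array(c["rvec"],float),np.array(c["tvec"],float),np.array(c["intrinsics"]),None)[0].reshape(-1,2)
E
python3 - <<'E'
from h import *
t=cv2.imread("pics/top0.png");s=cv2.imread("pics/side0.png")
r=lambda im,x,y,w,h,f:cv2.resize(im[y:y+h,x:x+w],None,fx=f,fy=f,interpolation=cv2.INTER_CUBIC)
a=r(t,310,195,95,100,4)   # 380x400
b=r(t,150,220,95,45,4)  #380x180
c=r(s,270,310,80,85,5)  #400x425
o=np.zeros((590,800,3),np.uint8)
o[:400,:380]=a;o[405:585,:380]=b;o[:425,390:790]=c
cv2.imwrite("pics/crop1.png",o)
c=capture("top")
for n,uv,z in[("bow",(370,288),.033),("tipL",(336,208),.033),("tipR",(367,202),.033),("cup",(213,251),.046),("meas",(180,246),.033),("oint",(286,224),.021),("saline",(348,160),.15)]:print(n,ray(c,uv,z).round(3))
E
```

```text
bow [ 0.457 -0.219  0.033]
tipL [ 0.665 -0.133  0.033]
tipR [ 0.681 -0.215  0.033]
cup [0.552 0.183 0.046]
meas [0.566 0.271 0.033]
oint [ 0.625 -0.002  0.021]
saline [ 0.761 -0.156  0.15 ]
```

View pics/crop1.png

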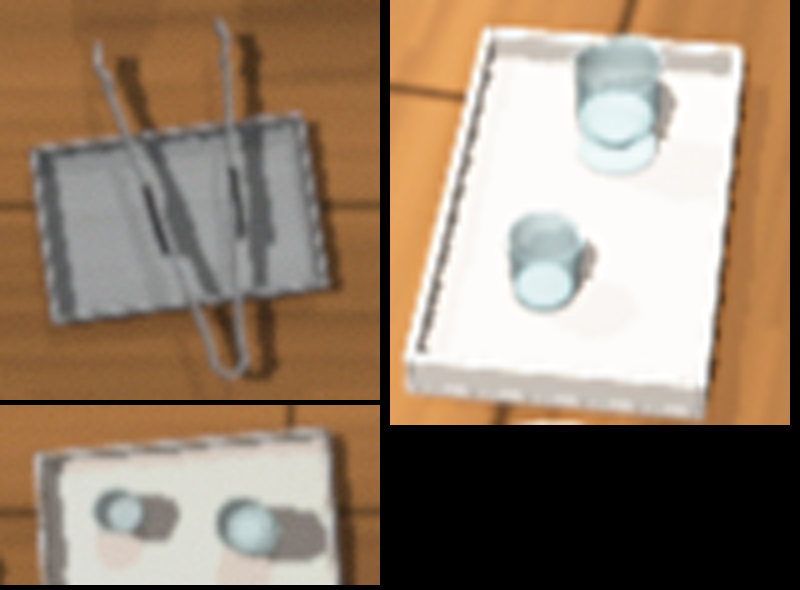

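The crop shows the cup with the thin foot and stem at about (212,250) in the top view and (315,330) in the side view. That is the eye cup. The straight-sided one at (180,247) is the measuring cup. The steel tongs have black grip plates at about (349,250) and (369,246). Next I'll measure both.

```bash
cat >> h.py <<'E'
def blobs(im,x,y,w,h,f,amin=5):
    m=np.zeros(im.shape[:2],np.uint8);m[y:y+h,x:x+w]=f(im[y:y+h,x:x+w].astype(int))
    n,l,st,ce=cv2.connectedComponentsWithStats(m);return [(st[i],ce[i],np.argwhere(l==i)[:,::-1].astype(np.float32)) for i in range(1,n) if st[i][4]>=amin]
E
python3 - <<'E'
from h import *
c=capture("top");im=c["color"];d=capture("side");K,M,t=cam(c);print("cam",-M.T@t);K,M,t=cam(d);print(-M.T@t)
for b in blobs(im,340,225,40,45,lambda a:(a.max(2)<75),8):
    p=b[2];o=np.linalg.svd(p-p.mean(0))[2][0];print(b[0],b[1].round(1),o.round(2),ray(c,b[1],.042).round(4))
f=lambda a:((a[...,2]-a[...,0])>12)
for n,cc,box in(("top",c,(163,230,70,40)),("side",d,(280,312,50,70))):
  for b in blobs(cc["color"],*box,f,15):
    print(n,b[0],b[1].round(1),cv2.minAreaRect(b[2]))
# predicted cup outline extremes at a guess
for n,cc in(("top",c),("side",d)):
  for z,r in((.049,.0185),(.019,.018),(.003,.017)):
    a=np.linspace(0,6.28,60);q=proj(cc,np.c_[.552+r*np.cos(a),.183+r*np.sin(a),0*a+z]);print(n,z,q.min(0).round(1),q.max(0).round(1))
for uv in((160,238),(234,227),(236,268),(162,274)):print(ray(c,uv,.018).round(3))
E
```

```text
cam [ 0.42651856 -0.05362347  1.32133854]
[0.3995202  0.98925884 0.73472918]
top [207 246  12  10  94] [212.5 250.5] ((212.5, 250.5), (11.0, 9.0), 0.0)
side [308 319  15  22 254] [315.4 329.1] ((315.0, 329.5), (21.0, 14.0), 90.0)
side [294 353  15  19 199] [300.9 362.3] ((300.2884826660156, 362.0577087402344), (13.532012939453125, 18.43491554260254), 11.309932708740234)
top 0.049 [205.5 243.6] [220.1 258. ]
top 0.019 [208.  245.1] [221.9 258.8]
top 0.003 [209.6 246.1] [222.5 258.9]
side 0.049 [308.3 314. ] [326.6 325.8]
side 0.019 [308.5 325.4] [326.1 337.1]
side 0.003 [308.9 331.6] [325.4 342.7]
[0.589 0.327 0.018]
[0.618 0.135 0.018]
[0.51  0.128 0.018]
[0.495 0.319 0.018]
```

```bash
python3 - <<'E'
from h import *
c=capture("top");im=c["color"];print(im[242:258,344:374].max(2)[::3])
for T in(85,95,105):
  for b in blobs(im,340,232,36,32,lambda a:(a.max(2)<T),6):
    p=b[2];o=np.linalg.svd(p-p.mean(0))[2][0];print(T,b[0],b[1].round(1),o.round(2),ray(c,b[1],.042).round(4))
for uv in((349.1,249.5),(369.3,245.8)):print(ray(c,uv,.042).round(4))
E
```

```text
[[150 122  85  99 140 151 136 106  94  95 115 144 159 161 160 160 159 161
  159 151 149 156 150 116  81  95 137 140 115  91]
 [159 144 103  70 102 144 146 120  96  91  94 102 131 150 156 158 158 159
  156 149 145 144 146 125 101  84 112 129 115  93]
 [146 151 140  97  71 107 130 113  94  91  91  94 103 128 150 158 161 159
  158 153 146 147 146 139 120  91  96 124 114  93]
 [145 148 152 139  91  69 104 129 113  97  94  93  92  98 119 149 161 161
  160 156 149 146 142 135 120  89  79 104 103  95]
 [146 146 149 154 133  90  69 106 130 115  97  92  95  94 106 133 154 159
  162 159 152 149 146 136 126 115 116 123 109  97]
 [149 146 145 151 153 141  99  78 109 128 116 101  94  93  97 107 132 155
  163 159 154 147 148 140 136 153 161 150 119  98]]
85 [368 238   2   8   8] [368.2 241.5] [0.14 0.99] [ 0.5759 -0.2151  0.042 ]
85 [346 243   6  15  20] [348.6 250. ] [0.3  0.95] [ 0.5541 -0.1639  0.042 ]
95 [347 232   4   6  13] [348.8 233.8] [0.52 0.86] [ 0.5959 -0.165   0.042 ]
95 [371 232   5  25  59] [373.7 243.2] [0.08 1.  ] [ 0.5715 -0.2291  0.042 ]
95 [368 238   3  16  22] [368.9 246.2] [0.14 0.99] [ 0.5636 -0.2166  0.042 ]
95 [352 241   6  17  38] [354.3 249.4] [0.29 0.96] [ 0.5555 -0.1788  0.042 ]
95 [346 242   6  16  27] [348.6 249.9] [-0.3  -0.95] [ 0.5542 -0.164   0.042 ]
105 [346 232  17  32 106] [354.  247.9] [0.35 0.93] [ 0.5594 -0.1781  0.042 ]
105 [367 232   9  32 134] [372.4 246.4] [0.08 1.  ] [ 0.5632 -0.2257  0.042 ]
105 [346 242   6  16  35] [348.4 249.5] [0.29 0.96] [ 0.5553 -0.1635  0.042 ]
[ 0.5553 -0.1654  0.042 ]
[ 0.5647 -0.2177  0.042 ]
```

```bash
cat >> h.py <<'E'
def go(p,yaw):
    """shift (fraction) and turn (fraction) in tool axes; yaw = world heading (deg) of tool -x (tongs heading)"""
    s=observe();Rt=R.from_rotvec(s["ee_rot"]);a=np.radians(yaw)
    T=R.from_matrix(np.array([[-np.cos(a),-np.sin(a),0],[-np.sin(a),np.cos(a),0],[0,0,-1]]).T.T)
    w=(Rt.inv()*T).as_rotvec()
    print("t",round(float(s["time"]),2),"pos",s["eef_pos"].round(4),"shift",(Rt.inv().apply(np.array(p)-s["eef_pos"])/.25).round(3),"turn",(w/(np.pi/2)).round(3),"after-turn shift",(T.inv().apply(np.array(p)-s["eef_pos"])/.25).round(3),"F",s["ft_force"].round(1),"w",round(float(s["width"]*85.4),1),"g",round(float(s["gripper_force"]),1),"q",s["joints"].round(2))
E
python3 -c "
from h import *
go([.56,-.192,.25],11)"
```

```text
t 0.3 pos [0.1624 0.6034 0.2531] shift [-2.363 -2.659  0.014] turn [-0.   -0.   -0.29] after-turn shift [-0.954 -3.427  0.012] F [ 0.3 -0.5  0.2] w 85.2 g 0.0 q [-1.35  0.42 -0.01  1.61  0.    1.11 -0.05]
```

Emit:
servo_tool(series=[{"hand":85,"translation":[-0.08,-0.09,0],"angular":[0,0,-0.03]},{"hand":85,"translation":[-0.2,-0.22,0],"angular":[0,0,-0.08]},{"hand":85,"translation":[-0.33,-0.37,0],"angular":[0,0,-0.13]},{"hand":85,"translation":[-0.46,-0.52,0],"angular":[0,0,-0.18]},{"hand":85,"translation":[-0.59,-0.67,0],"angular":[0,0,-0.23]},{"hand":85,"translation":[-0.7,-0.79,0],"angular":[0,0,-0.26]},{"hand":85,"translation":[-0.8,-0.9,0],"angular":[0,0,-0.29]},{"hand":85,"translation":[-0.86,-0.97,0],"angular":[0,0,-0.29]},{"hand":85,"translation":[-0.88,-1,0],"angular":[0,0,-0.29]},{"hand":85,"translation":[-0.88,-1,0],"angular":[0,0,-0.29]}])

```text
time: 1.3
eef_pos: [0.3101, 0.3045, 0.2535]
ee_rot: [-0.3, 3.127, 0.0]
ft_force: [-0.0, 1.1, -1.4]
width: 0.994
gripper_force: 0.0
```

```bash
python3 -c "
from h import *
go([.56,-.192,.25],11)"
```

```text
t 1.3 pos [0.3101 0.3045 0.2535] shift [-0.604 -2.14   0.014] turn [ 0.  0. -0.] after-turn shift [-0.602 -2.14   0.014] F [-0.   1.1 -1.4] w 84.9 g 0.0 q [-0.93  0.07  0.09  2.06 -0.01  1.01  0.92]
```

Emit:
servo_tool(series=[{"hand":85,"translation":[-0.03,-0.1,0],"angular":[0,0,0]},{"hand":85,"translation":[-0.07,-0.25,0],"angular":[0,0,0]},{"hand":85,"translation":[-0.11,-0.4,0],"angular":[0,0,0]},{"hand":85,"translation":[-0.15,-0.55,0],"angular":[0,0,0]},{"hand":85,"translation":[-0.19,-0.7,0],"angular":[0,0,0]},{"hand":85,"translation":[-0.23,-0.82,0],"angular":[0,0,0]},{"hand":85,"translation":[-0.26,-0.92,0],"angular":[0,0,0]},{"hand":85,"translation":[-0.28,-1,0],"angular":[0,0,0]},{"hand":85,"translation":[-0.28,-1,0],"angular":[0,0,0]},{"hand":85,"translation":[-0.28,-1,0],"angular":[0,0,0]}])

```text
time: 2.3
eef_pos: [0.4265, 0.0742, 0.2532]
ee_rot: [0.304, -3.127, 0.0]
ft_force: [-0.1, -0.0, -0.9]
width: 0.995
gripper_force: 0.0
```

Emit:
servo_tool(series=[{"hand":85,"translation":[-0.03,-0.1,0],"angular":[0,0,0]},{"hand":85,"translation":[-0.07,-0.25,0],"angular":[0,0,0]},{"hand":85,"translation":[-0.11,-0.4,0],"angular":[0,0,0]},{"hand":85,"translation":[-0.15,-0.55,0],"angular":[0,0,0]},{"hand":85,"translation":[-0.19,-0.7,0],"angular":[0,0,0]},{"hand":85,"translation":[-0.23,-0.82,0],"angular":[0,0,0]},{"hand":85,"translation":[-0.26,-0.92,0],"angular":[0,0,0]},{"hand":85,"translation":[-0.28,-1,0],"angular":[0,0,0]},{"hand":85,"translation":[-0.28,-1,0],"angular":[0,0,0]},{"hand":85,"translation":[-0.28,-1,0],"angular":[0,0,0]}])

```text
time: 3.3
eef_pos: [0.5433, -0.1574, 0.2529]
ee_rot: [0.304, -3.126, -0.001]
ft_force: [-0.6, 0.5, -1.3]
width: 1.001
gripper_force: 0.0
```

```bash
python3 -c "
from h import *
go([.56,-.192,.13],11)"
```

```text
t 3.3 pos [ 0.5433 -0.1574  0.2529] shift [-0.039 -0.149  0.491] turn [ 0.    -0.     0.001] after-turn shift [-0.039 -0.149  0.492] F [-0.6  0.5 -1.3] w 85.5 g 0.0 q [-0.2   0.35  0.54  1.78 -0.2   1.07  2.17]
```

Emit:
servo_tool(series=[{"hand":85,"translation":[-0.02,-0.08,0.05],"angular":[0,0,0]},{"hand":85,"translation":[-0.04,-0.15,0.15],"angular":[0,0,0]},{"hand":85,"translation":[-0.04,-0.15,0.25],"angular":[0,0,0]},{"hand":85,"translation":[-0.04,-0.15,0.35],"angular":[0,0,0]},{"hand":85,"translation":[-0.04,-0.15,0.43],"angular":[0,0,0]},{"hand":85,"translation":[-0.04,-0.15,0.49],"angular":[0,0,0]},{"hand":85,"translation":[-0.04,-0.15,0.49],"angular":[0,0,0]},{"hand":85,"translation":[-0.04,-0.15,0.49],"angular":[0,0,0]},{"hand":85,"translation":[-0.04,-0.15,0.49],"angular":[0,0,0]},{"hand":85,"translation":[-0.04,-0.15,0.49],"angular":[0,0,0]}])

```text
time: 4.3
eef_pos: [0.5605, -0.1938, 0.1318]
ee_rot: [-0.302, 3.126, -0.001]
ft_force: [-0.2, -1.1, 0.4]
width: 0.997
gripper_force: 0.0
```

```bash
python3 - <<'E'
from h import *
go([.56,-.192,.036],11)
o=[]
for n,(x,y,w,h) in(("top",(300,180,110,120)),("side",(260,150,150,130))):
    o.append(cv2.resize(capture(n)["color"][y:y+h,x:x+w,::-1],(395,int(395*h/w)),interpolation=cv2.INTER_CUBIC))
H=max(a.shape[0] for a in o);cv2.imwrite("pics/p2.png",np.hstack([cv2.copyMakeBorder(a,0,H-a.shape[0],0,0,0) for a in o]))
E
```

```text
t 4.3 pos [ 0.5605 -0.1938  0.1318] shift [0.001 0.008 0.383] turn [-0.     0.001  0.001] after-turn shift [0.001 0.008 0.383] F [-0.2 -1.1  0.4] w 85.1 g 0.0 q [-0.09  0.54  0.48  1.81 -0.32  0.86  2.31]
```

View pics/p2.png

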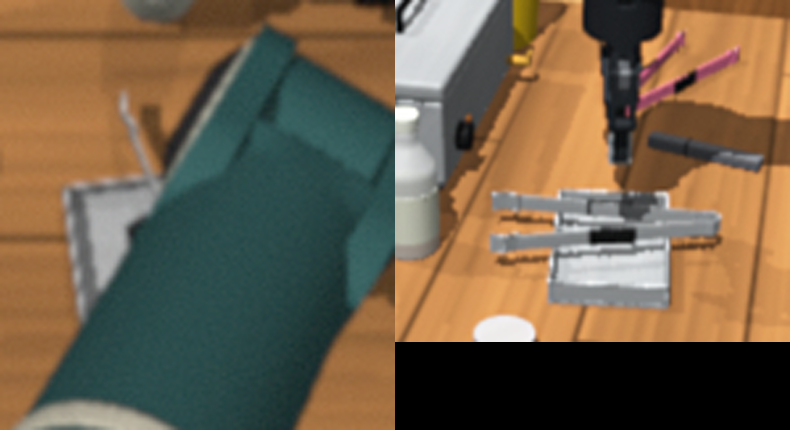

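The top view is blocked by the arm. In the side view the fingers are above the tongs, with the left black plate at about (342,240). I'll check that point against the top-view estimate.

```bash
python3 - <<'E'
from h import *
d=capture("side")
for b in blobs(d["color"],325,230,35,20,lambda a:(a.max(2)<70),6):print(b[0],b[1].round(1),ray(d,b[1],.033).round(4))
g=np.array([.56,-.192,.033]);n=np.array([-np.sin(.192),np.cos(.192),0]);x=np.array([n[1],-n[0],0])
print(proj(d,[g+.029*n,g+.029*n+.023*x,g+.029*n-.023*x]).round(1))
E
```

```text
[334 237  17   6  82] [342.2 239.1] [ 0.5556 -0.1651  0.033 ]
[[342.6 239.5]
 [333.7 239.4]
 [351.5 239.6]]
```

The two estimates agree to within 1 px, so I'll go down.

Emit:
servo_tool(series=[{"hand":85,"translation":[0,0.005,0.06],"angular":[0,0,0]},{"hand":85,"translation":[0,0.005,0.13],"angular":[0,0,0]},{"hand":85,"translation":[0,0.005,0.2],"angular":[0,0,0]},{"hand":85,"translation":[0,0.005,0.26],"angular":[0,0,0]},{"hand":85,"translation":[0,0.005,0.31],"angular":[0,0,0]},{"hand":85,"translation":[0,0.005,0.35],"angular":[0,0,0]},{"hand":85,"translation":[0,0.005,0.38],"angular":[0,0,0]},{"hand":85,"translation":[0,0.005,0.38],"angular":[0,0,0]},{"hand":85,"translation":[0,0.005,0.38],"angular":[0,0,0]},{"hand":85,"translation":[0,0.005,0.38],"angular":[0,0,0]}])

```text
time: 5.45
eef_pos: [0.5601, -0.1928, 0.0364]
ee_rot: [-0.302, 3.126, -0.001]
ft_force: [0.1, -0.6, -0.1]
width: 0.998
gripper_force: 0.0
```

Emit:
servo_tool(newtons=30, series=[{"hand":75,"translation":[0,0,0],"angular":[0,0,0]},{"hand":68,"translation":[0,0,0],"angular":[0,0,0]},{"hand":64,"translation":[0,0,0],"angular":[0,0,0]},{"hand":60,"translation":[0,0,0],"angular":[0,0,0]},{"hand":57,"translation":[0,0,0],"angular":[0,0,0]},{"hand":54,"translation":[0,0,0],"angular":[0,0,0]},{"hand":52,"translation":[0,0,0],"angular":[0,0,0]},{"hand":50,"translation":[0,0,0],"angular":[0,0,0]},{"hand":50,"translation":[0,0,0],"angular":[0,0,0]},{"hand":50,"translation":[0,0,0],"angular":[0,0,0]}])

```text
time: 6.45
eef_pos: [0.5603, -0.1929, 0.0363]
ee_rot: [-0.302, 3.126, -0.001]
ft_force: [-1.0, 0.1, 6.3]
width: 0.587
gripper_force: 4.5
```

```bash
python3 -c "
from h import *
go([.56,-.192,.25],11)"
```

```text
t 6.45 pos [ 0.5603 -0.1929  0.0363] shift [-0.     0.003 -0.855] turn [-0.     0.001  0.   ] after-turn shift [ 0.001  0.004 -0.855] F [-1.   0.1  6.3] w 50.1 g 4.5 q [-0.03  0.68  0.41  1.84 -0.4   0.7   2.38]
```

Emit:
servo_tool(series=[{"hand":50,"translation":[0,0,-0.03],"angular":[0,0,0]},{"hand":50,"translation":[0,0,-0.07],"angular":[0,0,0]},{"hand":50,"translation":[0,0,-0.13],"angular":[0,0,0]},{"hand":50,"translation":[0,0,-0.2],"angular":[0,0,0]},{"hand":50,"translation":[0,0,-0.28],"angular":[0,0,0]},{"hand":50,"translation":[0,0,-0.36],"angular":[0,0,0]},{"hand":50,"translation":[0,0,-0.43],"angular":[0,0,0]},{"hand":50,"translation":[0,0,-0.48],"angular":[0,0,0]},{"hand":50,"translation":[0,0,-0.5],"angular":[0,0,0]},{"hand":50,"translation":[0,0,-0.5],"angular":[0,0,0]}])

```text
time: 7.45
eef_pos: [0.56, -0.1926, 0.1615]
ee_rot: [-0.302, 3.126, -0.0]
ft_force: [0.1, -0.3, -1.5]
width: 0.584
gripper_force: 6.2
```

```bash
python3 - <<'E'
from h import *
go([.451,.165,.165],11)
cv2.imwrite("pics/s3.png",cv2.resize(capture("side")["color"][150:300,240:420,::-1],None,fx=3,fy=3,interpolation=cv2.INTER_CUBIC))
E
```

```text
t 7.45 pos [ 0.56   -0.1926  0.1615] shift [ 0.154  1.487 -0.015] turn [-0.     0.001  0.001] after-turn shift [ 0.155  1.487 -0.014] F [ 0.1 -0.3 -1.5] w 49.8 g 6.2 q [-0.11  0.5   0.51  1.79 -0.3   0.92  2.29]
```

View pics/s3.png

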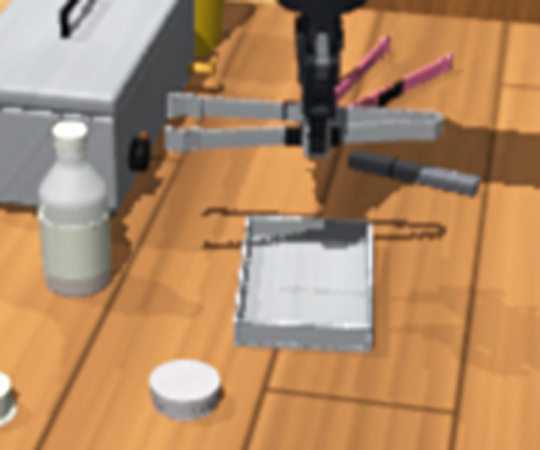

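The side view shows the tongs level in the fingers and clear of the tray, with the tips at about (298,190) in the full picture. Next I'll carry them to the dish.

Emit:
servo_tool(series=[{"hand":50,"translation":[0,0.03,0],"angular":[0,0,0]},{"hand":50,"translation":[0.01,0.09,0],"angular":[0,0,0]},{"hand":50,"translation":[0.02,0.17,0],"angular":[0,0,0]},{"hand":50,"translation":[0.03,0.27,0],"angular":[0,0,0]},{"hand":50,"translation":[0.04,0.37,0],"angular":[0,0,0]},{"hand":50,"translation":[0.05,0.47,0],"angular":[0,0,0]},{"hand":50,"translation":[0.06,0.57,0],"angular":[0,0,0]},{"hand":50,"translation":[0.07,0.65,0],"angular":[0,0,0]},{"hand":50,"translation":[0.08,0.71,0],"angular":[0,0,0]},{"hand":50,"translation":[0.08,0.74,0],"angular":[0,0,0]}])

```text
time: 8.5
eef_pos: [0.5036, -0.0127, 0.1604]
ee_rot: [0.306, -3.126, -0.001]
ft_force: [0.3, -0.2, 0.1]
width: 0.584
gripper_force: 6.2
```

Emit:
servo_tool(series=[{"hand":50,"translation":[0,0.03,0],"angular":[0,0,0]},{"hand":50,"translation":[0.01,0.09,0],"angular":[0,0,0]},{"hand":50,"translation":[0.02,0.17,0],"angular":[0,0,0]},{"hand":50,"translation":[0.03,0.27,0],"angular":[0,0,0]},{"hand":50,"translation":[0.04,0.37,0],"angular":[0,0,0]},{"hand":50,"translation":[0.05,0.47,0],"angular":[0,0,0]},{"hand":50,"translation":[0.06,0.57,0],"angular":[0,0,0]},{"hand":50,"translation":[0.07,0.65,0],"angular":[0,0,0]},{"hand":50,"translation":[0.08,0.71,0],"angular":[0,0,0]},{"hand":50,"translation":[0.08,0.74,0],"angular":[0,0,0]}])

```text
time: 9.5
eef_pos: [0.4492, 0.1639, 0.1607]
ee_rot: [0.304, -3.127, 0.0]
ft_force: [-0.3, -0.8, -2.0]
width: 0.586
gripper_force: 6.2
```

```bash
python3 - <<'E'
from h import *
go([.451,.165,.1],11)
o=[]
for n,(x,y,w,h) in(("top",(150,180,110,130)),("side",(240,220,130,170))):
    c=capture(n);np.save(f"/tmp/{n}.npy",c["color"])
    o.append(cv2.resize(c["color"][y:y+h,x:x+w,::-1],(395,int(395*h/w)),interpolation=cv2.INTER_CUBIC))
H=max(a.shape[0] for a in o);cv2.imwrite("pics/p4.png",np.hstack([cv2.copyMakeBorder(a,0,H-a.shape[0],0,0,0) for a in o]))
E
```

```text
t 9.5 pos [0.4492 0.1639 0.1607] shift [-0.008  0.003  0.243] turn [ 0.    -0.     0.001] after-turn shift [-0.008  0.003  0.243] F [-0.3 -0.8 -2. ] w 50.1 g 6.2 q [-0.79  0.3   0.43  2.07 -0.17  0.81  1.51]
```

View pics/p4.png

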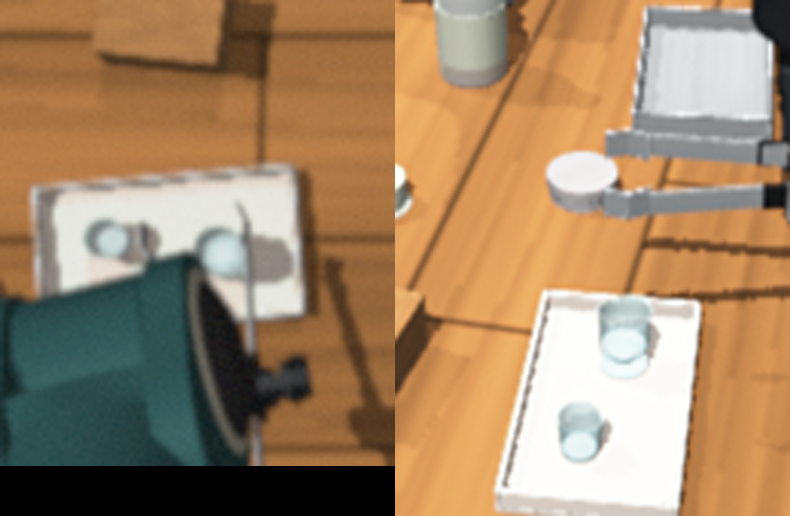

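The top view shows the eye cup's bowl at about (211.5,250.5) and one tong tip end at about (217,237). The side view shows the cup rim centred near (315.5,323) with its foot bottom at v≈344, and the near (left) tip end at about (308,287). Next I'll compare the tips with where the TCP says they should be.

```bash
python3 - <<'E'
from h import *
s=observe();c=capture("top");d=capture("side");a=np.radians(11);x=np.array([np.cos(a),np.sin(a),0]);n=np.array([-x[1],x[0],0])
g=s["eef_pos"]-[0,0,.003]
for k,sg in(("L",1),("R",-1)):
    p=[g+.119*x+sg*.028*n+[0,0,dz] for dz in(.01,-.01)]
    print(k,"top",proj(c,p).round(1).tolist(),"side",proj(d,p).round(1).tolist())
q=np.array([.5545,.187]);e=np.linspace(0,6.28,60)
for nm,cc in(("top",c),("side",d)):
  for z,r in((.049,.0185),(.003,.017)):
    w=proj(cc,np.c_[q[0]+r*np.cos(e),q[1]+r*np.sin(e),0*e+z]);print(nm,z,w.min(0).round(1),w.max(0).round(1))
gr=q-.105*x[:2];print("grip",gr);go([*gr,.039],11)
E
```

```text
L top [[190.2, 241.9], [192.1, 242.9]] side [[310.1, 279.9], [310.1, 288.6]]
R top [[214.1, 237.3], [215.7, 238.3]] side [[310.6, 263.1], [310.5, 271.6]]
top 0.049 [204.  242.6] [218.6 257.1]
top 0.003 [208.1 245.2] [221. 258.]
side 0.049 [306.6 315. ] [325. 327.]
side 0.003 [307.3 332.7] [323.9 343.9]
grip [0.45142915 0.16696506]
t 9.7 pos [0.4499 0.1621 0.1608] shift [-0.01   0.018  0.487] turn [-0.  0. -0.] after-turn shift [-0.01   0.018  0.487] F [-0.2 -0.2 -1.4] w 49.8 g 6.2 q [-0.78  0.3   0.43  2.07 -0.17  0.81  1.51]
```

Emit:
servo_tool(series=[{"hand":50,"translation":[-0.01,0.01,0.03],"angular":[0,0,0]},{"hand":50,"translation":[-0.01,0.02,0.08],"angular":[0,0,0]},{"hand":50,"translation":[-0.01,0.02,0.14],"angular":[0,0,0]},{"hand":50,"translation":[-0.01,0.02,0.2],"angular":[0,0,0]},{"hand":50,"translation":[-0.01,0.02,0.25],"angular":[0,0,0]},{"hand":50,"translation":[-0.01,0.02,0.3],"angular":[0,0,0]},{"hand":50,"translation":[-0.01,0.02,0.33],"angular":[0,0,0]},{"hand":50,"translation":[-0.01,0.02,0.35],"angular":[0,0,0]},{"hand":50,"translation":[-0.01,0.02,0.35],"angular":[0,0,0]},{"hand":50,"translation":[-0.01,0.02,0.35],"angular":[0,0,0]}])

```text
time: 10.7
eef_pos: [0.4514, 0.1683, 0.0736]
ee_rot: [-0.302, 3.127, 0.0]
ft_force: [-0.6, -0.7, -1.4]
width: 0.588
gripper_force: 6.2
```

```bash
python3 - <<'E'
from h import *
go([.4514,.167,.039],11)
o=[]
for n,(x,y,w,h) in(("top",(160,210,90,70)),("side",(270,270,90,90))):
    c=capture(n)
    o.append(cv2.resize(c["color"][y:y+h,x:x+w,::-1],(395,int(395*h/w)),interpolation=cv2.INTER_CUBIC))
H=max(a.shape[0] for a in o);cv2.imwrite("pics/p5.png",np.hstack([cv2.copyMakeBorder(a,0,H-a.shape[0],0,0,0) for a in o]))
E
```

```text
t 10.7 pos [0.4514 0.1683 0.0736] shift [ 0.001 -0.005  0.138] turn [0. 0. 0.] after-turn shift [ 0.001 -0.005  0.138] F [-0.6 -0.7 -1.4] w 50.2 g 6.2 q [-0.73  0.46  0.37  2.11 -0.28  0.62  1.59]
```

View pics/p5.png

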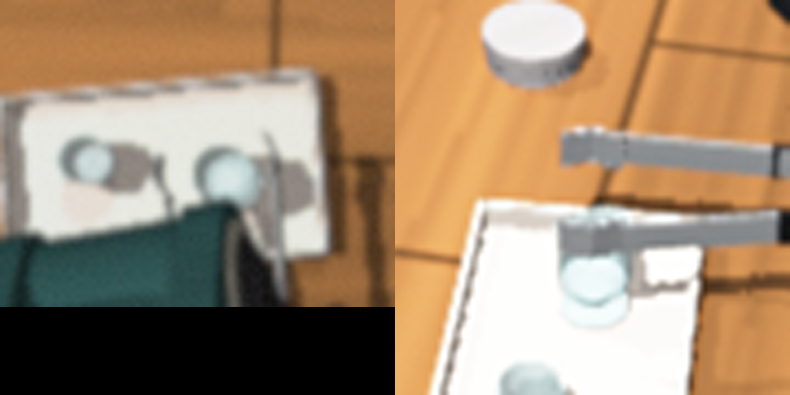

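The top view shows the tip ends at about (196.5,246) and (221.5,240), and the cup rim spanning u 204.6–219.7 and v 243–257. In the side view the left tip end is at u≈307 with v 319–328, the right one is at v 299–307.6, and the cup centre is at u≈315.6. The tips look about 4 mm too far ahead, so I'll work out the offset within each view.

```bash
python3 - <<'E'
from h import *
s=observe();c=capture("top");d=capture("side");a=np.radians(11);x=np.array([np.cos(a),np.sin(a),0]);n=np.array([-x[1],x[0],0])
g=s["eef_pos"]-[0,0,.003]
for lat in(.028,.034):
  for k,sg in(("L",1),("R",-1)):
    p=[g+.119*x+sg*lat*n+[0,0,dz] for dz in(.01,-.01)]
    print(lat,k,"top",proj(c,p).round(1).tolist(),"side",proj(d,p).round(1).tolist())
# per-view cup centre, from rim centre (top) ; from foot (side)
print("top cup",ray(c,(212.1,250.3),.049).round(4),"side cup foot",ray(d,(315.6,344.5),.003).round(4),"(front edge)")
print("top tip mid",ray(c,(196.5,245.8),.08).round(4),ray(c,(221.5,239.8),.08).round(4),"pred mid",(g+.119*x).round(4))
print("side tipL",ray(d,(307.1,328.1),.0606).round(4),"tipR",ray(d,(307.6,307.6),.0606).round(4))
E
```

```text
0.028 L top [[196.2, 245.2], [197.9, 246.1]] side [[308.5, 318.0], [308.5, 325.9]]
0.028 R top [[218.5, 240.9], [219.9, 241.8]] side [[309.0, 300.1], [309.0, 307.9]]
0.034 L top [[193.8, 245.7], [195.6, 246.5]] side [[308.4, 320.0], [308.4, 328.0]]
0.034 R top [[220.9, 240.4], [222.2, 241.4]] side [[309.1, 298.3], [309.0, 306.1]]
top cup [0.5533 0.1849 0.049 ] side cup foot [0.5508 0.2054 0.003 ] (front edge)
top tip mid [0.5615 0.218  0.08  ] [0.5764 0.1563 0.08  ] pred mid [0.5683 0.191  0.0708]
side tipL [0.5642 0.2252 0.0606] tipR [0.5766 0.163  0.0606]
```

Emit:
servo_tool(series=[{"hand":50,"translation":[0.014,-0.005,0.0],"angular":[0,0,0]},{"hand":50,"translation":[0.014,-0.005,0.01],"angular":[0,0,0]},{"hand":50,"translation":[0.014,-0.005,0.03],"angular":[0,0,0]},{"hand":50,"translation":[0.014,-0.005,0.06],"angular":[0,0,0]},{"hand":50,"translation":[0.014,-0.005,0.08],"angular":[0,0,0]},{"hand":50,"translation":[0.014,-0.005,0.1],"angular":[0,0,0]},{"hand":50,"translation":[0.014,-0.005,0.12],"angular":[0,0,0]},{"hand":50,"translation":[0.014,-0.005,0.135],"angular":[0,0,0]},{"hand":50,"translation":[0.014,-0.005,0.135],"angular":[0,0,0]},{"hand":50,"translation":[0.014,-0.005,0.135],"angular":[0,0,0]}])

```text
time: 11.9
eef_pos: [0.448, 0.1663, 0.0395]
ee_rot: [0.302, -3.127, 0.0]
ft_force: [0.3, 0.6, -2.0]
width: 0.588
gripper_force: 6.2
```

```bash
python3 - <<'E'
from h import *
go([.448,.166,.039],11)
o=[]
for n,(x,y,w,h) in(("top",(160,210,90,70)),("side",(270,290,90,90))):
    c=capture(n)
    o.append(cv2.resize(c["color"][y:y+h,x:x+w,::-1],(395,int(395*h/w)),interpolation=cv2.INTER_CUBIC))
H=max(a.shape[0] for a in o);cv2.imwrite("pics/p6.png",np.hstack([cv2.copyMakeBorder(a,0,H-a.shape[0],0,0,0) for a in o]))
E
```

```text
t 11.9 pos [0.448  0.1663 0.0395] shift [ 0.    -0.001  0.002] turn [-0. -0.  0.] after-turn shift [ 0.    -0.001  0.002] F [ 0.3  0.6 -2. ] w 50.2 g 6.2 q [-0.7   0.52  0.33  2.12 -0.32  0.54  1.63]
```

View pics/p6.png

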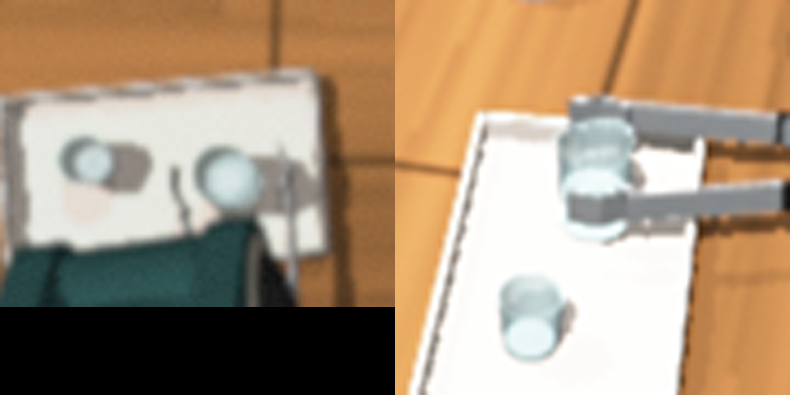

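The tips straddle the cup. In the top crop they are at u 177 and 284 and the cup is at 229. In the side crop the plates are centred on u≈597, the same as the cup. I'll close the tongs.

Emit:
servo_tool(newtons=30, series=[{"hand":48,"translation":[0,0,0],"angular":[0,0,0]},{"hand":46,"translation":[0,0,0],"angular":[0,0,0]},{"hand":44,"translation":[0,0,0],"angular":[0,0,0]},{"hand":42,"translation":[0,0,0],"angular":[0,0,0]},{"hand":41,"translation":[0,0,0],"angular":[0,0,0]},{"hand":40,"translation":[0,0,0],"angular":[0,0,0]},{"hand":39,"translation":[0,0,0],"angular":[0,0,0]},{"hand":38,"translation":[0,0,0],"angular":[0,0,0]},{"hand":36,"translation":[0,0,0],"angular":[0,0,0]},{"hand":34,"translation":[0,0,0],"angular":[0,0,0]}])

```text
time: 13.0
eef_pos: [0.448, 0.1663, 0.0395]
ee_rot: [-0.302, 3.127, -0.0]
ft_force: [0.3, 0.2, -1.9]
width: 0.442
gripper_force: 31.6
```

Emit:
servo_tool(newtons=30, series=[{"hand":32,"translation":[0,0,0],"angular":[0,0,0]},{"hand":30,"translation":[0,0,0],"angular":[0,0,0]},{"hand":30,"translation":[0,0,0],"angular":[0,0,0]},{"hand":30,"translation":[0,0,0],"angular":[0,0,0]},{"hand":30,"translation":[0,0,0],"angular":[0,0,0]},{"hand":30,"translation":[0,0,-0.01],"angular":[0,0,0]},{"hand":30,"translation":[0,0,-0.02],"angular":[0,0,0]},{"hand":30,"translation":[0,0,-0.03],"angular":[0,0,0]},{"hand":30,"translation":[0,0,-0.04],"angular":[0,0,0]},{"hand":30,"translation":[0,0,-0.04],"angular":[0,0,0]}])

```text
time: 14.0
eef_pos: [0.4481, 0.1664, 0.0499]
ee_rot: [-0.302, 3.126, 0.0]
ft_force: [-0.6, -0.4, -1.3]
width: 0.442
gripper_force: 31.6
```

```bash
python3 - <<'E'
from h import *
go([.448,.166,.2],11)
o=[]
for n,(x,y,w,h) in(("top",(160,210,90,70)),("side",(270,270,90,90))):
    c=capture(n)
    o.append(cv2.resize(c["color"][y:y+h,x:x+w,::-1],(395,int(395*h/w)),interpolation=cv2.INTER_CUBIC))
H=max(a.shape[0] for a in o);cv2.imwrite("pics/p7.png",np.hstack([cv2.copyMakeBorder(a,0,H-a.shape[0],0,0,0) for a in o]))
E
```

```text
t 14.0 pos [0.4481 0.1664 0.0499] shift [ 0.001 -0.002 -0.6  ] turn [0.    0.    0.001] after-turn shift [ 0.001 -0.002 -0.6  ] F [-0.6 -0.4 -1.3] w 37.8 g 31.6 q [-0.71  0.5   0.34  2.12 -0.3   0.57  1.62]
```

View pics/p7.png

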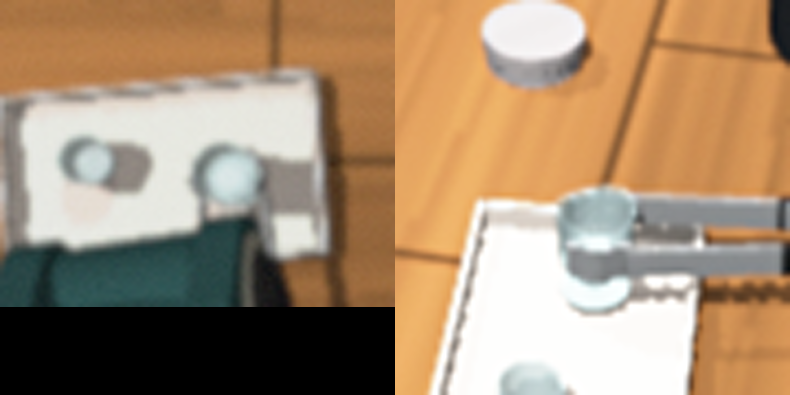

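The closed tongs hold the bowl at 37.8 mm over the plates, and the cup has risen with them: its foot is at about (315,337) in the side view. Next comes the full lift.

Emit:
servo_tool(series=[{"hand":30,"translation":[0,0,-0.02],"angular":[0,0,0]},{"hand":30,"translation":[0,0,-0.06],"angular":[0,0,0]},{"hand":30,"translation":[0,0,-0.12],"angular":[0,0,0]},{"hand":30,"translation":[0,0,-0.2],"angular":[0,0,0]},{"hand":30,"translation":[0,0,-0.29],"angular":[0,0,0]},{"hand":30,"translation":[0,0,-0.38],"angular":[0,0,0]},{"hand":30,"translation":[0,0,-0.46],"angular":[0,0,0]},{"hand":30,"translation":[0,0,-0.53],"angular":[0,0,0]},{"hand":30,"translation":[0,0,-0.58],"angular":[0,0,0]},{"hand":30,"translation":[0,0,-0.6],"angular":[0,0,0]}])

```text
time: 15.1
eef_pos: [0.4482, 0.1665, 0.2009]
ee_rot: [-0.302, 3.126, 0.001]
ft_force: [-0.3, 0.7, -2.1]
width: 0.444
gripper_force: 31.6
```

Emit:
servo_tool(series=[{"hand":30,"translation":[0,0,0],"angular":[0,0,0]},{"hand":30,"translation":[0,0,0],"angular":[0,0,0]},{"hand":30,"translation":[0,0,0],"angular":[0,0,0]},{"hand":30,"translation":[0,0,0],"angular":[0,0,0]},{"hand":30,"translation":[0,0,0],"angular":[0,0,0]},{"hand":30,"translation":[0,0,0],"angular":[0,0,0]},{"hand":30,"translation":[0,0,0],"angular":[0,0,0]},{"hand":30,"translation":[0,0,0],"angular":[0,0,0]},{"hand":30,"translation":[0,0,0],"angular":[0,0,0]},{"hand":30,"translation":[0,0,0],"angular":[0,0,0]}])

```text
time: 16.1
eef_pos: [0.448, 0.1664, 0.1996]
ee_rot: [-0.302, 3.127, -0.0]
ft_force: [-0.1, -0.4, -0.7]
width: 0.438
gripper_force: 31.6
```

```bash
python3 - <<'E'
from h import *
go([.448,.166,.2],11)
cv2.imwrite("pics/p8.png",cv2.resize(capture("side")["color"][180:400,240:440,::-1],None,fx=2.5,fy=2.5,interpolation=cv2.INTER_CUBIC))
E
```

```text
t 16.1 pos [0.448  0.1664 0.1996] shift [ 0.    -0.001 -0.002] turn [-0.  0.  0.] after-turn shift [ 0.    -0.001 -0.002] F [-0.1 -0.4 -0.7] w 37.4 g 31.6 q [-0.82  0.24  0.45  2.04 -0.13  0.9   1.47]
```

View pics/p8.png

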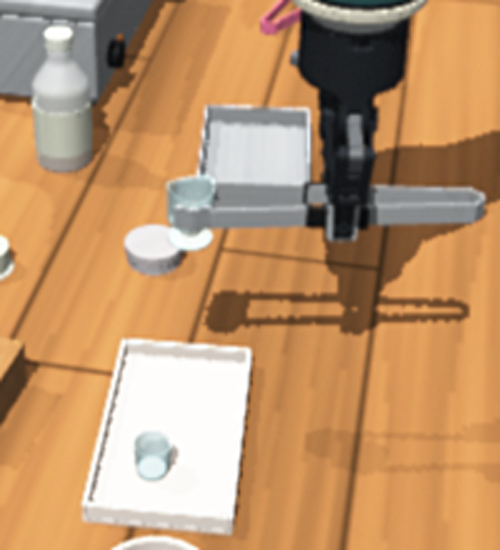

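The side view shows the eye cup upright in the closed tongs at about (316,264), high above the dish. The measuring cup is still in its place at about (301,361).

```bash
python3 -c "
from station import *
print(finish_job())"
```

```text
the job is handed in; nothing more can be done
None
```

The job is handed in with the eye cup held upright and steady in the closed tongs, its centre about 19 cm above the bench and the measuring cup still in its place in the dish; the hand-in returned no verdict.

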